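# Find the rocking corner of the scale plate and press its shim flat

## Task

The brown weighing plate of the scale rocks on one of its four corners. With closed fingertips press down on the corners, one after another, until you find the one that gives; then press the yellow shim tab in front of that corner (on the robot's side of it) down flat, flush with the plate. Leave the other three tabs standing, lift nothing, do not disturb the things around, and finish clear of everything.

Things in the scene. Friction and masses are not known exactly. Their poses are not given: they have to be found in the camera images.
- base: Fixed grey plinth of a bench scale, 270 x 250 x 12 mm, turned by up to 0.3 rad, with a low white display housing (30 mm high) along its far edge. Origin on the table under the plate's centre; x points away from the robot to the display, y left, z up. On it stand four rubber-capped feet under the plate's corners: three rigid, one soft (see sink), at a corner drawn anew each time.
- plate: Loose brown plate, about 0.9 kg, 8 mm thick, lying level on the four feet, its top 42 mm above the table. Origin: centre of its underside; axes as the base's. Its 188 x 116 mm middle carries a flat steel pan 3 mm high; four corner lugs, 48 mm (x) by 58 mm (y), stick out sideways. Posts on the base keep it in place. At rest nothing shows which corner rocks.
- corner_near_left (a point): Point on the top face of the plate's corner lug over its foot, near the robot, left (-70, +90 mm in the base's x, y), 42 mm above the table; the place to press. Fixed to the base: it does not follow the plate down.
- corner_near_right (a point): Point on the top face of the plate's corner lug over its foot, near the robot, right (-70, -90 mm in the base's x, y), 42 mm above the table; the place to press. Fixed to the base: it does not follow the plate down.
- corner_far_left (a point): Point on the top face of the plate's corner lug over its foot, far side, left (+70, +90 mm in the base's x, y), 42 mm above the table; the place to press. Fixed to the base: it does not follow the plate down.
- corner_far_right (a point): Point on the top face of the plate's corner lug over its foot, far side, right (+70, -90 mm in the base's x, y), 42 mm above the table; the place to press. Fixed to the base: it does not follow the plate down.
- tab_near_left (a point): Where the middle of the top of the near left corner's yellow shim tab lies once flat: 60 mm to the robot's side (base -x) of the corner's point, 42 mm up, flush with the plate. Tab 38 (x) x 28 (y) x 4 mm. It stands sloping up to the robot at 0.4 rad, its middle 12 mm and free edge 20 mm above that. Pressed with 6 to 8 N at its middle it turns flat, stops and stays. Fixed to the base.
- tab_near_right (a point): Where the middle of the top of the near right corner's yellow shim tab lies once flat: 60 mm to the robot's side (base -x) of the corner's point, 42 mm up, flush with the plate. Tab 38 (x) x 28 (y) x 4 mm. It stands sloping up to the robot at 0.4 rad, its middle 12 mm and free edge 20 mm above that. Pressed with 6 to 8 N at its middle it turns flat, stops and stays. Fixed to the base.
- tab_far_left (a point): Where the middle of the top of the far left corner's yellow shim tab lies once flat: 60 mm to the robot's side (base -x) of the corner's point, 42 mm up, flush with the plate. Tab 38 (x) x 28 (y) x 4 mm. It stands sloping up to the robot at 0.4 rad, its middle 12 mm and free edge 20 mm above that. Pressed with 6 to 8 N at its middle it turns flat, stops and stays. Fixed to the base.
- tab_far_right (a point): Where the middle of the top of the far right corner's yellow shim tab lies once flat: 60 mm to the robot's side (base -x) of the corner's point, 42 mm up, flush with the plate. Tab 38 (x) x 28 (y) x 4 mm. It stands sloping up to the robot at 0.4 rad, its middle 12 mm and free edge 20 mm above that. Pressed with 6 to 8 N at its middle it turns flat, stops and stays. Fixed to the base.
- sink (a joint): How far the soft foot is down, m. Pressed over it, that corner of the plate sinks 4 mm (1.6 N starts it, 3.2 N takes it to 0.004, then it is hard) and springs back level (0) when let go; pressed over a rigid foot the plate does not give. The joint does not tell which corner it is.
- shim_soft (a joint): Angle of the shim tab at the corner with the soft foot, rad: 0 to 0.06 standing at the start, 0.45 flat, flush with the plate. It does not tell which corner that is. Flat, its heel blocks the soft foot. All tabs hinge about the base's y, 30 mm from the tab's middle towards the corner, 12 mm below plate level.
- shim_firm_a (a joint): Angle of the shim tab of one of the three firm corners (which one is not told), rad: 0 to 0.06 standing at the start, 0.45 flat.
- shim_firm_b (a joint): Angle of the shim tab of one of the three firm corners (which one is not told), rad: 0 to 0.06 standing at the start, 0.45 flat.
- shim_firm_c (a joint): Angle of the shim tab of one of the three firm corners (which one is not told), rad: 0 to 0.06 standing at the start, 0.45 flat.
- weight_mid (a point): Loose brass check weight, 34 mm across, 38 mm high, 0.2 kg, standing on the pan near its middle; this point is half-way up it. Leave it.
- jar_a_mid (a point): Loose clear jar with white cap, 68 mm across, 95 mm high, beside the scale; this point is half-way up it. Leave it.
- lid_a_mid (a point): Loose white jar lid, 68 mm across, 14 mm high, beside the scale; its centre. Leave it.
- jar_b_mid (a point): Loose clear jar with white cap, 68 mm across, 95 mm high, beside the scale; this point is half-way up it. Leave it.
- lid_b_mid (a point): Loose white jar lid, 68 mm across, 14 mm high, beside the scale; its centre. Leave it.
- scoop_mid (a point): Loose steel scoop with a black handle, about 210 mm long, 34 mm high, at the left; point in its pan, 17 mm up. Leave it.
- tub_mid (a point): Loose open white tub, 160 x 200 x 90 mm, at the right; its centre, 45 mm up. Leave it.
Things that resemble listed ones, but are neither listed nor needed, are in the scene too. What is shaped like the part that bears lid_a_mid but blue or turquoise is not meant.

How it is judged (in metres and radians):
On the way, in this order (a step that is already met when the one before it is completed fails the run):
1. the rocking corner has been pressed down, by at least 2.5 mm, with its shim still standing (value of joint sink above 0.0025 m and contact force between the fingers and plate above 1 N and value of joint shim_soft below 0.15 rad), for 0.05 s.
2. the shim tab of the rocking corner is pressed flat (value of joint shim_soft above 0.38 rad), for 0.2 s.
At the end, for the whole second after the job is handed in: Rocking corner's tab flat (above 0.38 of 0.45 rad, within 3 mm at its edge); other three tabs standing (below 0.2 rad); plate level in place (10 mm, 0.015 rad), its soft foot up; weight, jars, lids, scoop and tub upright within 30 mm of their starts (value of joint shim_soft above 0.38 rad and value of joint each of shim_firm_a, shim_firm_b, shim_firm_c below 0.2 rad and value of joint sink below 0.0015 m and angle between plate's own z axis and vertical below 0.015 rad and distance of plate from where it was at the start of the episode below 0.01 m and linear speed of plate below 0.02 m/s and distance of each of weight_mid, jar_a_mid, jar_b_mid, lid_a_mid, lid_b_mid, scoop_mid, tub_mid from where it was at the start of the episode below 0.03 m and angle between each of weight_mid, jar_a_mid, jar_b_mid, lid_a_mid, lid_b_mid, scoop_mid, tub_mid's own z axis and vertical below 0.3 rad); the robot touches nothing.
It fails at once if a shim tab of a firm corner is pressed down (value of joint any of shim_firm_a, shim_firm_b, shim_firm_c above 0.2 rad).
It fails at once if the plate is lifted off its feet (12 mm) or tipped (height (world z) of plate above 0.046 m or angle between plate's own z axis and vertical above 0.1 rad).
It fails at once if the weight, a jar, a lid, the scoop or the tub is moved more than 30 mm, lifted 15 mm or knocked over (distance of any of weight_mid, jar_a_mid, jar_b_mid, lid_a_mid, lid_b_mid, scoop_mid, tub_mid from where it was at the start of the episode above 0.03 m or angle between any of weight_mid, jar_a_mid, jar_b_mid, lid_a_mid, lid_b_mid, scoop_mid, tub_mid's own z axis and vertical above 0.5 rad or height (world z) of weight_mid above 0.079 m or height (world z) of any of jar_a_mid, jar_b_mid above 0.0625 m or height (world z) of any of lid_a_mid, lid_b_mid above 0.022 m or height (world z) of scoop_mid above 0.032 m or height (world z) of tub_mid above 0.06 m).
It also fails if it takes over 53 s, if anything falls off the work surface, if the arm or the gripper's body presses on something with over 40 N, if the wrist force passes 120 N, or if a joint passes its speed limit or range.

## Robot

A 6-joint arm with a two-finger parallel gripper is mounted at the origin on the work surface. World frame = base frame: x ahead of the robot, y to its left, z up, the work surface at z = 0. Lengths are in mm, angles in rad, forces in N, time in s.
With the tool pointing down it reaches from about 325 to 775 mm from the base axis. Payload 5.5 kg.
Tool frame: the origin (TCP) lies at the very end of the fingers, on their centre line; the grasp point (between the pads) lies 19 mm behind it; z points along the fingers, y is the direction in which the jaws open and shut (so a half turn about z gives the same grasp; the last joint's range is limited). The gripper opens to 88 mm and grips with 3 to 60 N. Pads are 20 mm wide; open, the fingers measure 115 mm over their backs; the gripper's body (75 mm by 178 mm) begins 61 mm behind the grasp point.
Start: joints at [1.268, 0.091, 1.231, -0, 1.82, -0.057], TCP at [146.003, 581.979, 222.631] pointing down, gripper open.
Joint ranges: [-2.87, 2.87], [-0.86, 2.18], [0.17, 2.46], [-1.51, 4.65], [0.06, 2.69], [-2.65, 2.65]. Speed limits (rad/s): [2.57, 2.57, 3.01, 3.14, 3.14, 3.14].

## Interface

Orientations are given as [roll, pitch, yaw] about the fixed x, y, z axes, in that order (R = Rz(yaw) Ry(pitch) Rx(roll)).
In Python, from cell import robot gives the robot as it stands. The module is installed in compiled form; this text tells all that it offers.
- The arm moves only by the tool carry_out, never from a script. Its argument "moves" is one flat list of numbers, 6 for each row, row after row: the shift along the tool's x, y, z in mm, then the turn, a rotation vector about the tool's x, y, z in rad. A call has 1 to 5 rows; each row is the pose to reach, as a shift and turn from the pose commanded when the call began, along the tool's axes at that moment; what a row does not reach only later rows make up. A row lasts 1/12 s, in which the tool goes at most 41.7 mm and 7.16 degrees, less where a joint would pass 70% of its speed; a pose out of reach is approached as far as the arm can. A call with a gripper value outside its range is refused whole. "gripper" is the closure, from -1 (fully open) to 1 (shut), set as the call begins (left out, the last holds). The fingers move at their own pace and stop on an object; "force" is the grip in N (left out, the last holds). Time passes only in rows, so rows that repeat a pose let the fingers close. It gives the time, the measured TCP pose, the force and the opening at its end, in the units of the state.
- robot.read_state(): the state, without advancing time (a new reading comes with each control period).
- robot.snapshot(name): name is "side" or "top"; returns a dict with "color" (480x640x3 uint8, red, green, blue), "camera_matrix" (3x3 intrinsics, pixels), "dist_coeffs" ([k1, k2, p1, p2, k3] as OpenCV has them; the pictures are not rectified), "eye" and "rotation" of the camera in the world. Camera axes: x right, y down, z forward; pixel columns grow to the right and rows downward; lengths in mm; the calibration is good to about 2 mm. A picture is of the moment at which its call begins. There is no depth.
- robot.close_job(): hands the job in, once; it reports no verdict.
The state is a dict: "time_s": time; "joints": joint angles; "joint_velocities": joint speeds; "joint_torque": joint torques, N m; "ee_pos": TCP position; "ee_rot": TCP orientation; "contact_force": force on the tool from outside, world axes, zero at the start; "moment": the same for the moment, N m; "opening": finger opening in mm.
Only numpy, scipy, OpenCV 4.12 (cv2) and the standard library are available. Lean on these libraries where they do the work, as an engineer would, in place of code of your own. Each camera call takes 0.05 s, during which the arm holds its last target.

## Working session

There is one attempt and no reset: what is moved stays moved. The work goes in short steps, Python scripts to look and compute and a tool call to move; the robot and the scene stay as the last step left them, time stands still between calls to the robot, and variables do not carry over. Pictures are saved under pics/ and viewed, and the job is handed in when it is done.

Besides the shell and the picture viewer there is one more tool, called as name(argument=value, ...) on one line, values as JSON. carry_out: Moves the arm, as the interface text tells. Its arguments: {"type":"object","properties":{"moves":{"type":"array"},"gripper":{"type":"number"},"force":{"type":"number"}},"required":["moves"]}

```bash
mkdir -p pics; python3 - <<'E'
from cell import robot
import cv2,numpy as np
s=robot.read_state()
print(s)
for n in("top","side"):
    d=robot.snapshot(n); cv2.imwrite(f"pics/{n}0.png",d["color"][:,:,::-1])
    print(n,d["camera_matrix"],d["dist_coeffs"],d["eye"],d["rotation"])
E
```

```text
{'time_s': 0.0, 'joints': array([ 1.26827788e+00,  9.18767873e-02,  1.23185289e+00,  2.05948803e-05,
        1.81980630e+00, -5.67055570e-02]), 'joint_velocities': array([-0.00062692, -0.000344  , -0.00058139, -0.00131455, -0.00026738,
       -0.00078961]), 'joint_torque': array([ 1.33819420e-03, -4.46476614e+01, -4.06429482e+01,  6.98750163e-02,
        2.99029460e-02, -1.63303703e-04]), 'ee_pos': array([145.91848543, 581.6868324 , 221.51478307]), 'ee_rot': array([-3.13965359e+00, -1.30075524e-04,  2.89578469e+00]), 'contact_force': array([ 0.12750775,  1.02663753, -0.54696833]), 'moment': array([ 0.00201191, -0.01809867, -0.00548813]), 'opening': 87.52883922919344}
top [[452.26065535   0.         326.26403721]
 [  0.         452.26065535 242.89336568]
 [  0.           0.           1.        ]] [0.03808133 0.         0.         0.         0.        ] [ 427.12221398  -10.65807675 1416.62967843] [-3.07114272 -0.01377196 -1.57590368]
side [[540.33343336   0.         313.45946373]
 [  0.         540.33343336 236.31921104]
 [  0.           0.           1.        ]] [-0.07322503  0.          0.          0.          0.        ] [  19.56196558  682.16830603 1112.62748291] [-2.44878311  0.00939385 -2.50648405]
```

View pics/top0.png

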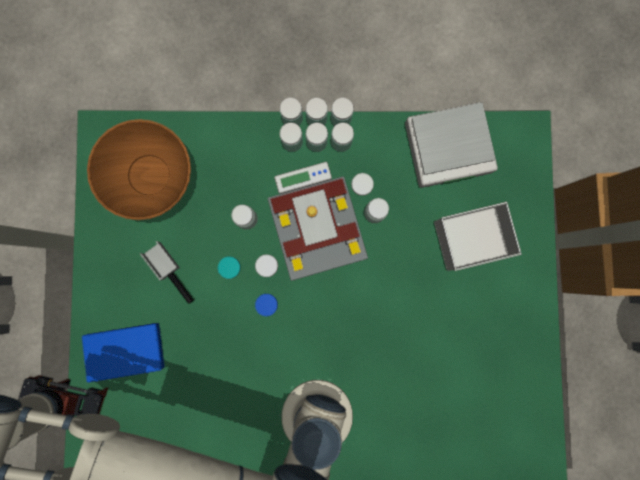

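View pics/side0.png

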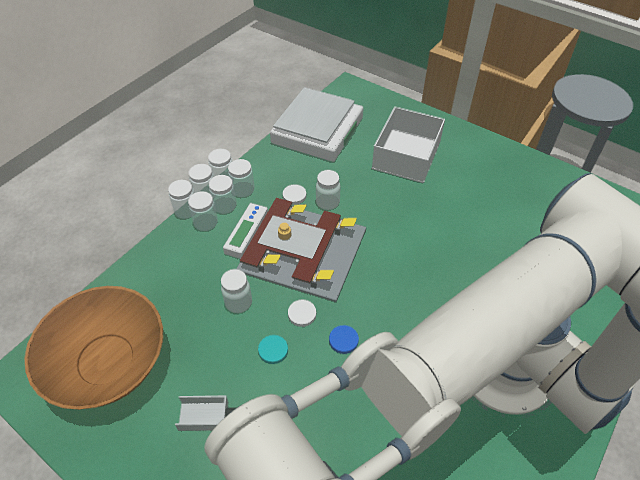

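The top view shows the scale at about (315, 225). The tabs are at about (284,219), (341,203), (297,264) and (354,247), and the near side is at the bottom. The jars are at (243,215) and (377,209), the lids at (266,265) and (362,184). I'll measure next.

```bash
cat > h.py <<'E'
import cv2,numpy as np
from scipy.spatial.transform import Rotation as Ro
from cell import robot
def R(d): 
    r=np.array(d["rotation"]); return r if r.shape==(3,3) else Ro.from_euler('xyz',r).as_matrix()
def ray(d,uv):
    p=cv2.undistortPoints(np.array(uv,float).reshape(-1,1,2),d["camera_matrix"],np.array(d["dist_coeffs"])).reshape(-1,2)
    return (R(d)@np.c_[p,np.ones(len(p))].T).T
def onz(d,uv,z):
    v=ray(d,uv); e=np.array(d["eye"]); return e+v*((z-e[2])/v[:,2])[:,None]
def tri(ds,uvs):
    A=np.zeros((3,3));b=np.zeros(3)
    for d,uv in zip(ds,uvs):
        v=ray(d,[uv])[0];v/=np.linalg.norm(v);P=np.eye(3)-np.outer(v,v);A+=P;b+=P@np.array(d["eye"])
    return np.linalg.solve(A,b)
def proj(d,X):
    Rm=R(d).T; return cv2.projectPoints(np.array(X,float).reshape(-1,1,3),cv2.Rodrigues(Rm)[0],-Rm@np.array(d["eye"]),d["camera_matrix"],np.array(d["dist_coeffs"]))[0].reshape(-1,2)
def blobs(d,lo,hi,amin=20,roi=None):
    m=cv2.inRange(cv2.cvtColor(d["color"],cv2.COLOR_RGB2HSV),lo,hi)
    if roi: q=np.zeros_like(m);x0,y0,x1,y1=roi;q[y0:y1,x0:x1]=255;m&=q
    n,l,s,c=cv2.connectedComponentsWithStats(m)
    return [(c[i].round(2),int(s[i,4])) for i in range(1,n) if s[i,4]>=amin],m
E
python3 - <<'E'
from h import *
for n,roi in(("top",(260,150,380,290)),("side",(220,190,380,310))):
    d=robot.snapshot(n)
    b,m=blobs(d,(22,110,120),(32,255,255),15,roi)
    for c,a in b: print(n,c,a,onz(d,[c],54)[0].round(1))
    b,m=blobs(d,(0,90,30),(10,255,150),15,roi); print('brown',b)
    if n=="top":
        cn,_=cv2.findContours(m,cv2.RETR_EXTERNAL,cv2.CHAIN_APPROX_NONE)
        pts=np.vstack(cn)[:,0]; r=cv2.minAreaRect(pts.astype(np.float32)); print(r)
        bx=onz(d,cv2.boxPoints(r),42);print(bx.round(1),bx.mean(0),np.linalg.norm(np.diff(bx,axis=0),axis=1))
    c=d["color"][roi[1]:roi[3],roi[0]:roi[2],::-1]; cv2.imwrite(f"pics/crop_{n}.png",cv2.resize(c,None,fx=5 if n=='side' else 4,fy=5 if n=='side' else 4,interpolation=cv2.INTER_CUBIC)[:600,:800])
E
```

```text
top [341.2  203.67] 113 [642.5 -75.9  54. ]
top [311.47 210.37] 49 [622.3  14.5  54. ]
top [284.31 219.75] 112 [593.9  96.7  54. ]
top [353.97 247.5 ] 117 [ 508.9 -113.5   54. ]
top [296.84 263.77] 114 [460.6  58.9  54. ]
brown [(array([314.23, 217.83]), 1596)]
((314.4886169433594, 217.45974731445312), (60.52089309692383, 74.74634552001953), 74.21924591064453)
[[ 660.9  140.5   42. ]
 [ 723.5  -80.2   42. ]
 [ 543.5 -129.2   42. ]
 [ 482.4   90.1   42. ]] [602.56073948   5.30808411  42.        ] [229.4362871  186.5663836  227.60748871]
side [297.89 208.19] 91 [640.2 -73.4  54. ]
side [348.24 221.52] 108 [ 505.3 -112.9   54. ]
side [283.96 226.27] 26 [630.8  -1.7  54. ]
side [271.26 258.73] 120 [590.5  99.5  54. ]
side [324.61 274.01] 130 [457.2  59.8  54. ]
brown [(array([291.39, 240.82]), 1948)]
```

View pics/crop_top.png

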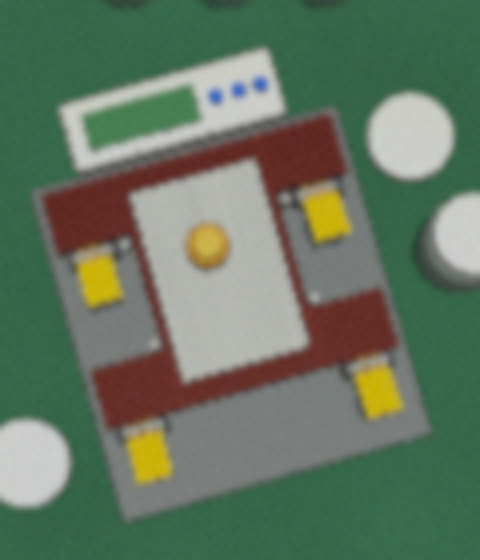

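View pics/crop_side.png

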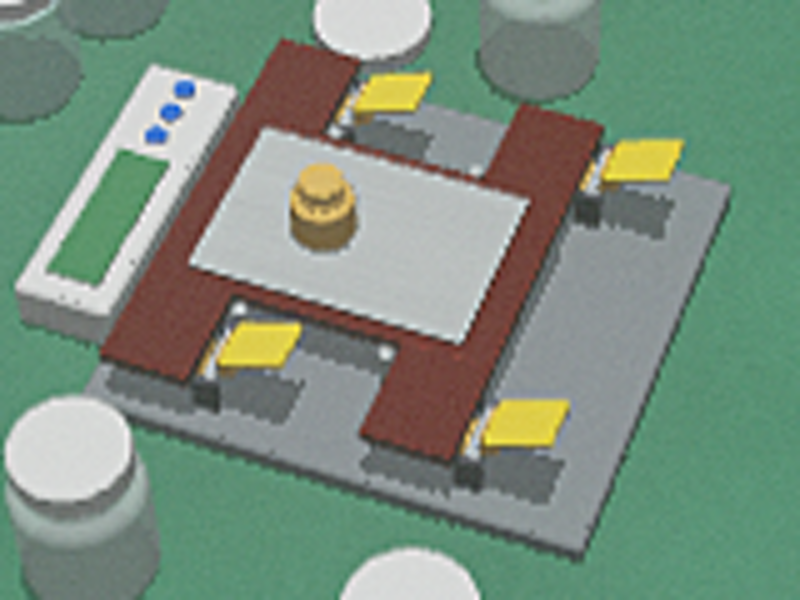

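I averaged the two views. The base origin is about (601, 6) with yaw about 0.279. Tab spacing measures 139.7 x 179.5 mm against the given 140 x 180, so the fit checks out. All targets are within reach. Next I'll go over the near-left corner at height with the gripper shut.

```bash
cat >> h.py <<'E'
YAW=.2785;O=np.array([601,6.]);c_,s_=np.cos(YAW),np.sin(YAW)
def W(bx,by): return O+[c_*bx-s_*by,s_*bx+c_*by]
def shift(xyz,yaw=YAW+np.pi):
    s=robot.read_state(); Rt=Ro.from_euler('xyz',s["ee_rot"]); T=Ro.from_euler('xyz',[np.pi,0,yaw])
    return (Rt.inv().apply(np.array(xyz)-s["ee_pos"])).round(1),(Rt.inv()*T).as_rotvec().round(3)
E
python3 -c "
from h import *
for n,a,b in (('NL',-70,90),('NR',-70,-90),('FL',70,90),('FR',70,-90)): print(n,W(a,b).round(1),W(a-60,b).round(1))
print(shift([*W(-70,90),150]))"
```

```text
NL [509.   73.3] [451.3  56.8]
NR [558.4 -99.8] [ 500.8 -116.3]
FL [643.6 111.8] [585.9  95.3]
FR [693.  -61.3] [635.4 -77.8]
(array([-475.8, -404.8,   72.4]), array([-0.001, -0.   , -0.524]))
```

carry_out(moves=[-30,-26,0,0,0,-0.1,-60,-52,0,0,0,-0.2,-90,-78,0,0,0,-0.3,-120,-104,0,0,0,-0.4,-150,-130,0,0,0,-0.524], gripper=1, force=20)

```text
time_s: 0.62
ee_pos: [259.0, 420.0, 222.4]
ee_rot: [-3.141, -0.0, -2.867]
contact_force: [0.1, 0.3, 0.2]
opening: 57.9
```

```bash
python3 -c "
from h import *
s=robot.read_state();print(s['time_s'],s['ee_pos'],s['ee_rot'],s['contact_force'],s['opening'],shift([*W(-70,90),100]))"
```

```text
0.6167 [258.956061   420.02133195 222.40957876] [-3.14124402e+00 -2.50429787e-05 -2.86733697e+00] [0.09060517 0.33347139 0.15935447] 57.87798334405931 (array([-146.8, -401.4,  122.5]), array([-0.   , -0.   , -0.004]))
```

carry_out(moves=[-13,-36,10,0,0,0,-26,-72,20,0,0,0,-39,-108,30,0,0,0,-52,-144,40,0,0,0,-65,-180,50,0,0,0])

```text
time_s: 1.03
ee_pos: [369.4, 263.9, 172.2]
ee_rot: [3.141, 0.0, -2.872]
contact_force: [0.2, 0.3, 0.3]
opening: 24.5
```

carry_out(moves=[-13,-36,10,0,0,0,-26,-72,20,0,0,0,-39,-108,30,0,0,0,-52,-144,40,0,0,0,-65,-180,50,0,0,0])

```text
time_s: 1.45
ee_pos: [480.0, 107.5, 122.2]
ee_rot: [3.142, 0.0, -2.873]
contact_force: [0.4, 0.4, 0.3]
opening: 0.5
```

```bash
python3 -c "
from h import *
s=robot.read_state();print(s['time_s'],s['ee_pos'],s['ee_rot'],s['contact_force'],s['opening'],shift([*W(-70,90),75]))"
```

```text
1.45 [480.00997226 107.47371395 122.22395549] [ 3.14156372e+00  4.45646207e-04 -2.87272648e+00] [0.39675556 0.40224052 0.29043513] 0.4532151455781221 (array([-18.8, -40.6,  47.2]), array([ 0.  ,  0.  , -0.01]))
```

carry_out(moves=[-10,-20,15,0,0,-0.01,-18.8,-40.6,30,0,0,-0.01,-18.8,-40.6,47,0,0,-0.01,-18.8,-40.6,60,0,0,-0.01,-18.8,-40.6,60,0,0,-0.01])

```text
time_s: 1.87
ee_pos: [506.2, 75.0, 59.0]
ee_rot: [3.14, -0.006, -2.863]
contact_force: [-0.5, -0.8, 0.1]
opening: 0.6
```

```bash
python3 - <<'E'
from h import *
d=robot.snapshot("side");cv2.imwrite("pics/nl.png",cv2.resize(d["color"][170:320,210:410,::-1],None,fx=4,fy=4,interpolation=cv2.INTER_CUBIC))
s=robot.read_state();print(s['time_s'],s['ee_pos'],s['ee_rot'],s['contact_force'],shift([*W(-70,90),42]))
E
```

```text
1.9167 [506.86708505  75.40346354  60.88121459] [ 3.14062286 -0.00361079 -2.86225693] [ 0.04220033  0.68676494 -0.07531848] (array([-1.5, -2.6, 18.9]), array([ 0.001, -0.004,  0.001]))
```

View pics/nl.png

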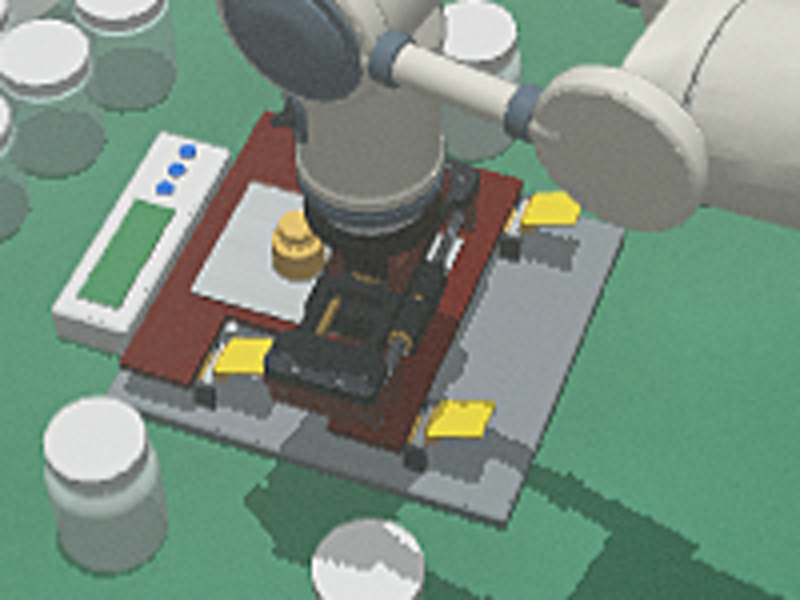

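The tool is over the near-left lug at crop (370,400), clear of the tab. I'll creep down now.

carry_out(moves=[-1,-2,8,0,0,0,-1,-2,15,0,0,0,-1,-2,17,0,0,0,-1,-2,17,0,0,0])

```text
time_s: 2.25
ee_pos: [509.4, 73.9, 45.2]
ee_rot: [3.141, -0.001, -2.862]
contact_force: [0.4, -0.6, -0.2]
opening: 0.3
```

carry_out(moves=[0,0,1,0,0,0,0,0,2,0,0,0,0,0,2,0,0,0])

```text
time_s: 2.5
ee_pos: [509.9, 73.7, 43.9]
ee_rot: [-3.142, 0.0, -2.862]
contact_force: [0.2, 0.1, 0.5]
opening: 0.5
```

carry_out(moves=[0,0,1,0,0,0,0,0,1,0,0,0])

```text
time_s: 2.67
ee_pos: [509.8, 73.5, 42.7]
ee_rot: [-3.142, 0.0, -2.863]
contact_force: [-0.5, -0.6, 0.3]
opening: 0.6
```

carry_out(moves=[0,0,1,0,0,0,0,0,1,0,0,0,0,0,1,0,0,0])

```text
time_s: 2.92
ee_pos: [509.9, 73.5, 42.4]
ee_rot: [-3.142, 0.001, -2.863]
contact_force: [-0.9, 1.1, 4.1]
opening: 0.3
```

carry_out(moves=[0,0,1,0,0,0,0,0,1,0,0,0,0,0,1,0,0,0])

```text
time_s: 3.17
ee_pos: [510.0, 73.6, 42.3]
ee_rot: [-3.141, 0.001, -2.863]
contact_force: [-3.8, -0.7, 10.1]
opening: 0.5
```

carry_out(moves=[0,0,1,0,0,0,0,0,1,0,0,0,0,0,1,0,0,0])

```text
time_s: 3.42
ee_pos: [510.0, 73.6, 42.2]
ee_rot: [-3.141, 0.001, -2.862]
contact_force: [-7.5, -0.9, 14.0]
opening: 0.8
```

Near left is firm: the force rises to 14 N and z stays at 42.2. Far left is next.

carry_out(moves=[0,0,-18,0,0,0,0,0,-38,0,0,0,-40,0,-42,0,0,0,-80,0,-42,0,0,0,-120,0,-42,0,0,0])

```text
time_s: 3.83
ee_pos: [626.9, 107.0, 82.9]
ee_rot: [-3.141, 0.003, -2.863]
contact_force: [0.1, 0.2, 1.0]
opening: 0.7
```

carry_out(moves=[-20,0,10,0,0,0,-20,0,25,0,0,0,-20,0,25,0,0,0])

```text
time_s: 4.08
ee_pos: [643.3, 112.2, 51.8]
ee_rot: [3.141, -0.006, -2.862]
contact_force: [-0.5, -0.5, -0.8]
opening: 0.6
```

```bash
python3 -c "
from h import *
s=robot.read_state();print(s['time_s'],s['ee_pos'],s['ee_rot'],s['contact_force'],s['opening'],shift([*W(70,90),42]))"
```

```text
4.0833 [643.3478703  112.16585129  51.84830545] [ 3.1405893  -0.00630594 -2.86222052] [-0.51669269 -0.51332913 -0.75151707] 0.6081528969069793 (array([-0.2, -0.4,  9.8]), array([ 0.001, -0.006,  0.001]))
```

carry_out(moves=[0,0,6,0,0,0,0,0,12,0,0,0,0,0,12,0,0,0])

```text
time_s: 4.33
ee_pos: [643.5, 111.8, 43.8]
ee_rot: [3.141, -0.001, -2.863]
contact_force: [-0.3, -0.3, -1.4]
opening: 0.6
```

carry_out(moves=[0,0,1,0,0,0,0,0,2,0,0,0,0,0,2,0,0,0])

```text
time_s: 4.58
ee_pos: [644.4, 112.1, 43.4]
ee_rot: [-3.141, 0.001, -2.863]
contact_force: [0.8, -0.1, 0.0]
opening: 0.2
```

carry_out(moves=[0,0,1,0,0,0,0,0,1,0,0,0,0,0,1,0,0,0])

```text
time_s: 4.83
ee_pos: [644.6, 112.1, 42.4]
ee_rot: [-3.141, 0.001, -2.863]
contact_force: [0.1, -1.0, 3.1]
opening: 0.2
```

carry_out(moves=[0,0,1,0,0,0,0,0,1,0,0,0,0,0,1,0,0,0])

```text
time_s: 5.08
ee_pos: [644.6, 112.1, 42.3]
ee_rot: [-3.141, 0.001, -2.863]
contact_force: [-2.2, -0.6, 5.8]
opening: 0.4
```

Far left is firm too, with 5.8 N at z 42.3. Far right next.

carry_out(moves=[0,0,-25,0,0,0,0,-36,-42,0,0,0,0,-74,-42,0,0,0,0,-112,-42,0,0,0,0,-150,-42,0,0,0])

```text
time_s: 5.5
ee_pos: [686.2, -33.3, 83.3]
ee_rot: [-3.141, 0.001, -2.862]
contact_force: [0.3, -0.7, -0.6]
opening: 0.4
```

carry_out(moves=[0,-30,10,0,0,0,0,-30,25,0,0,0,0,-30,36,0,0,0,0,-30,36,0,0,0])

```text
time_s: 5.83
ee_pos: [692.2, -60.8, 42.7]
ee_rot: [3.139, -0.005, -2.863]
contact_force: [-0.3, 0.1, 0.2]
opening: 0.5
```

```bash
python3 -c "
from h import *
s=robot.read_state();print(s['time_s'],s['ee_pos'],s['ee_rot'],s['contact_force'],s['opening'],shift([*W(70,-90),42]))"
```

```text
5.8333 [692.16758966 -60.83160511  42.65706428] [ 3.13904814 -0.00508125 -2.86309546] [-0.3479416   0.05820407  0.15342125] 0.4742837119457895 (array([-0.7, -0.7,  0.7]), array([ 0.003, -0.005, -0.   ]))
```

carry_out(moves=[0,0,1,0,0,0,0,0,2,0,0,0,0,0,2,0,0,0])

```text
time_s: 6.08
ee_pos: [694.2, -59.8, 45.6]
ee_rot: [-3.141, 0.001, -2.861]
contact_force: [-1.1, 0.5, -0.2]
opening: 0.9
```

carry_out(moves=[0,0,1,0,0,0,0,0,2,0,0,0,0,0,2,0,0,0])

```text
time_s: 6.33
ee_pos: [694.0, -60.6, 42.9]
ee_rot: [-3.141, 0.0, -2.862]
contact_force: [0.8, 0.4, -0.3]
opening: 0.4
```

carry_out(moves=[0,0,1,0,0,0,0,0,2,0,0,0,0,0,2,0,0,0])

```text
time_s: 6.58
ee_pos: [694.2, -60.8, 41.1]
ee_rot: [-3.142, 0.001, -2.862]
contact_force: [-0.6, 1.3, 2.7]
opening: 0.2
```

carry_out(moves=[0,0,1,0,0,0,0,0,2,0,0,0,0,0,2,0,0,0])

```text
time_s: 6.83
ee_pos: [694.3, -60.8, 39.0]
ee_rot: [-3.141, 0.001, -2.862]
contact_force: [0.6, 1.7, 3.9]
opening: 0.8
```

carry_out(moves=[0,0,1,0,0,0,0,0,2,0,0,0,0,0,2,0,0,0])

```text
time_s: 7.08
ee_pos: [694.3, -60.8, 38.5]
ee_rot: [-3.141, 0.002, -2.862]
contact_force: [-2.3, 1.3, 8.5]
opening: 0.4
```

Far right gives: it sinks about 4 mm to z 38.5 and then goes hard. I'll lift and go over its tab, 60 mm on the robot's side.

carry_out(moves=[0,0,-20,0,0,0,0,0,-48,0,0,0,30,0,-48,0,0,0,60,0,-48,0,0,0,60,0,-48,0,0,0])

```text
time_s: 7.5
ee_pos: [631.5, -78.8, 82.5]
ee_rot: [3.14, -0.006, -2.864]
contact_force: [-1.6, -0.5, -1.1]
opening: 0.4
```

```bash
python3 - <<'E'
from h import *
d=robot.snapshot("side");cv2.imwrite("pics/fr.png",cv2.resize(d["color"][150:300,210:410,::-1],None,fx=4,fy=4,interpolation=cv2.INTER_CUBIC))
s=robot.read_state();print(s['time_s'],s['ee_pos'],s['ee_rot'],s['contact_force'],shift([*W(10,-90),42]))
E
```

```text
7.55 [633.60065264 -78.2200811   83.06963913] [ 3.14065059 -0.0034814  -2.8639961 ] [-0.85858037 -0.29724626 -0.10962502] (array([-2. , -0.1, 41.1]), array([ 0.001, -0.003, -0.001]))
```

View pics/fr.png

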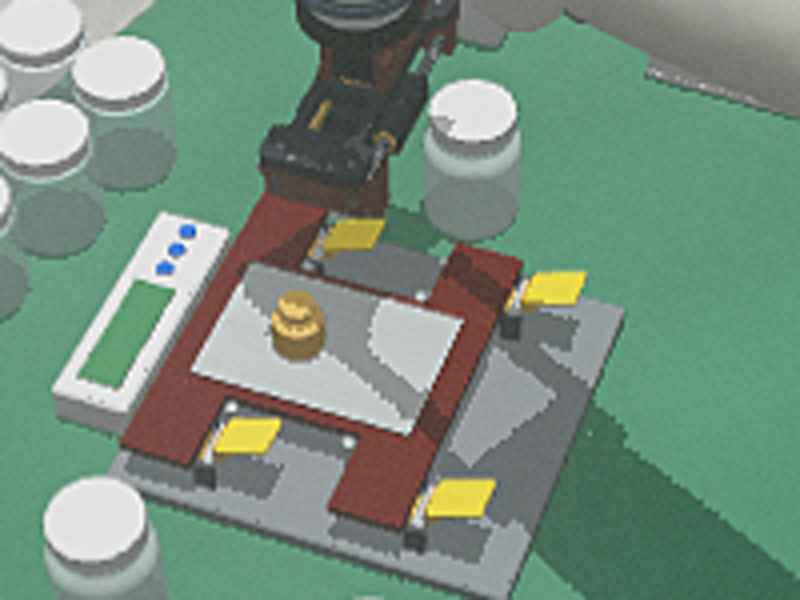

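All four tabs still stand. The tool hangs above the far-right tab at crop (355,235), and the nearby jar is at (470,160). Before going down I'll check the jar's clearance.

```bash
python3 - <<'E'
from h import *
d=robot.snapshot("top")
p=onz(d,[[377,209],[362,184]],95)[:,:2]; p2=onz(d,[[377,209],[362,184]],14)[:,:2]
for q in (p[0],p2[1]): e=q-O; print(q.round(),(c_*e[0]+s_*e[1]).round(),(-s_*e[0]+c_*e[1]).round())
E
```

```text
[ 620. -179.] -33.0 -183.0
[ 711. -144.] 65.0 -174.0
```

carry_out(moves=[-0.5,0,8,0,0,0,-0.5,0,18,0,0,0,-0.5,0,22,0,0,0,-0.5,0,24,0,0,0,-0.5,0,24,0,0,0])

```text
time_s: 8.02
ee_pos: [636.7, -77.1, 59.7]
ee_rot: [3.141, -0.001, -2.862]
contact_force: [0.2, 0.7, -0.2]
opening: 0.6
```

carry_out(moves=[0,0,2,0,0,0,0,0,4,0,0,0,0,0,6,0,0,0,0,0,7,0,0,0])

```text
time_s: 8.35
ee_pos: [637.1, -77.5, 54.9]
ee_rot: [-3.141, 0.001, -2.863]
contact_force: [-2.5, -0.6, 6.0]
opening: 0.4
```

carry_out(moves=[0,0,1,0,0,0,0,0,2,0,0,0,0,0,3,0,0,0,0,0,4,0,0,0])

```text
time_s: 8.68
ee_pos: [637.0, -77.7, 51.1]
ee_rot: [-3.14, 0.001, -2.863]
contact_force: [-1.6, -2.0, 6.9]
opening: 0.1
```

carry_out(moves=[0,0,1,0,0,0,0,0,2,0,0,0,0,0,3,0,0,0,0,0,4,0,0,0])

```text
time_s: 9.02
ee_pos: [636.7, -77.8, 47.0]
ee_rot: [-3.14, 0.0, -2.863]
contact_force: [-3.7, -0.8, 6.3]
opening: 0.6
```

carry_out(moves=[0,0,1,0,0,0,0,0,2,0,0,0,0,0,3,0,0,0,0,0,4,0,0,0])

```text
time_s: 9.35
ee_pos: [636.4, -78.0, 42.9]
ee_rot: [-3.141, -0.001, -2.863]
contact_force: [-5.1, -1.0, 7.2]
opening: 0.6
```

carry_out(moves=[0,0,1,0,0,0,0,0,2,0,0,0,0,0,2,0,0,0])

```text
time_s: 9.6
ee_pos: [636.2, -78.1, 42.2]
ee_rot: [-3.14, -0.001, -2.863]
contact_force: [-9.7, -1.3, 12.0]
opening: 0.4
```

carry_out(moves=[0,0,1,0,0,0,0,0,1.5,0,0,0,0,0,1.5,0,0,0])

```text
time_s: 9.85
ee_pos: [636.3, -78.1, 42.0]
ee_rot: [-3.14, -0.0, -2.863]
contact_force: [-11.7, -1.0, 16.7]
opening: 0.5
```

carry_out(moves=[0,0,-10,0,0,0,0,0,-40,0,0,0,0,0,-80,0,0,0,0,0,-120,0,0,0,0,0,-150,0,0,0])

```text
time_s: 10.27
ee_pos: [637.3, -77.3, 192.0]
ee_rot: [-3.14, 0.003, -2.862]
contact_force: [1.0, 0.3, 0.3]
opening: 0.5
```

carry_out(moves=[40,0,0,0,0,0,80,0,0,0,0,0,120,0,0,0,0,0,160,0,0,0,0,0,200,0,0,0,0,0])

```text
time_s: 10.68
ee_pos: [443.0, -132.6, 187.9]
ee_rot: [-3.141, 0.0, -2.862]
contact_force: [0.0, -0.6, 0.7]
opening: 0.4
```

```bash
python3 - <<'E'
from h import *
d=robot.snapshot("side");cv2.imwrite("pics/end.png",cv2.resize(d["color"][170:320,210:410,::-1],None,fx=4,fy=4,interpolation=cv2.INTER_CUBIC))
b,m=blobs(d,(22,110,120),(32,255,255),15,(220,190,380,310))
for c,a in b: print(c,a,onz(d,[c],54)[0].round(1),onz(d,[c],42)[0].round(1))
t=robot.snapshot("top");cv2.imwrite("pics/endtop.png",t["color"][:,:,::-1])
s=robot.read_state();print(s['time_s'],s['ee_pos'],s['contact_force'])
E
```

```text
[300.29 211.59] 116 [627.6 -67.4  54. ] [634.5 -75.9  42. ]
[348.19 221.56] 109 [ 505.3 -112.7   54. ] [ 510.8 -121.7   42. ]
[283.96 226.26] 27 [630.8  -1.8  54. ] [637.8  -9.5  42. ]
[271.33 258.72] 118 [590.4  99.4  54. ] [596.9  92.8  42. ]
[324.61 274.01] 130 [457.2  59.8  54. ] [462.2  52.8  42. ]
10.7833 [ 440.74632033 -133.35837675  188.49910571] [ 0.66030728 -0.05615394 -0.03329713]
```

View pics/end.png

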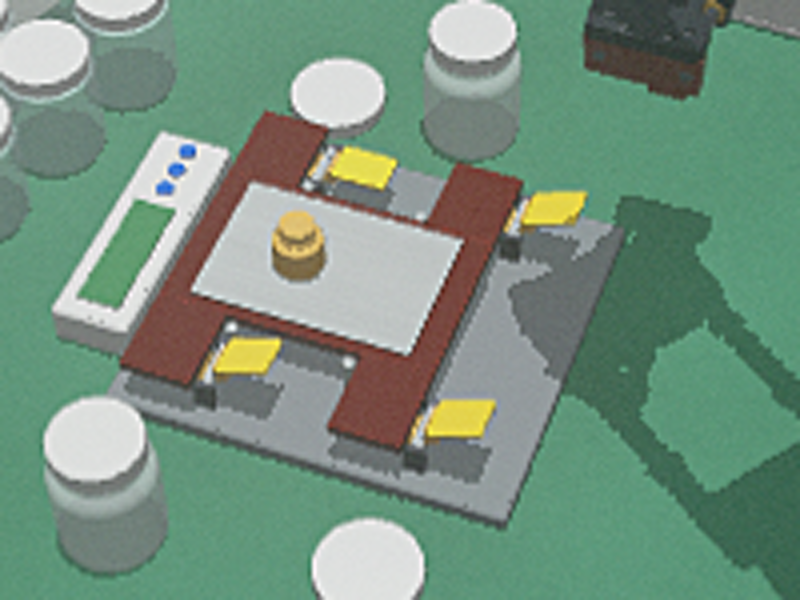

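View pics/endtop.png

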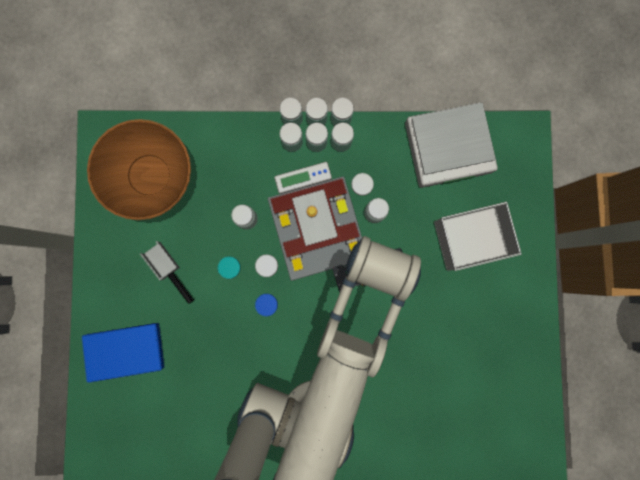

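The far-right tab at crop (362,168) is now flat. Its middle, cast onto z = 42, falls at (634.5, -75.9), against the predicted (635.4, -77.8). The other three tabs have not moved, everything around is in place, and the arm is clear at z 188. I'll hand in.

```bash
python3 -c "
from cell import robot
print(robot.close_job())"
```

```text
the job is handed in; nothing more can be done
None
```

The rocking corner is the far right one, and its shim tab is now pressed flat. The job was handed in at about 10.8 s of the 53 s allowed; no verdict was reported.

- **Finding the corner:** I pressed near left (14 N, z stayed at 42.2 mm) and far left (5.8 N, z stayed at 42.3 mm), and both were firm. Far right sank about 4 mm to z 38.5 and then went hard. I did not press near right, since the soft corner was already found.
- **Pressing the tab:** The far right tab turned at about 6–7 N, stopped at z 42.0, and was held there at 12–17 N.
- **Last checks:** After I backed off, the tab's middle measured (634.5, -75.9) on the flush plane, against the predicted (635.4, -77.8). In the side view the other three tabs are within 0.1 px of where they started. The weight, jars, lids, scoop and tub look unmoved by eye. The arm ended clear at z 188 mm with no contact force beyond noise.
- **Not measured:** The near right tab was partly hidden by the arm in the last top view, so I checked it in the side view only. I saw no joint values, so the tab's angle and the soft foot being up are inferred from contact height and the pictures. No check failed or disagreed.

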